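# Find where the wine shelf binds, then back it off

### The job

The pull-out shelf of the open wine cabinet binds somewhere along its runners. Push it inwards by its handle, gently, until you clearly feel it start to bind (never force it), so that the pusher arm carries the brass marker block on the guide rod to that spot; then draw the shelf back until there is a gap of about 20 mm between pusher arm and marker, and let go. Do not touch the marker itself, and leave everything else where it is.

Things in the scene. Friction and masses are not known exactly. Their poses are not given: they have to be found in the camera images.
- cabinet: Low black wine-cabinet carcass without its top, fixed, 500 mm long, 330 mm wide, walls 80 mm high. The origin is on the table near its middle. Its own x axis (level) points the way the shelf is pushed in: the carcass reaches from 220 mm behind the origin to 280 mm ahead of it along x, and 165 mm to either side along y. Its last 70 mm along x is a wooden deck 72 mm high that carries small things.
- handle (a point): Centre of the shelf's handle bar: a level steel bar 14 mm thick and 120 mm long, along the cabinet's y, 136 mm above the table, on two posts at its ends, above the shelf's wooden front board (board top 86 mm above the table, 22 mm thick). Free on both sides along the cabinet's x; the half bottles lying on the shelf behind the board reach 106 mm above the table. It moves with the shelf.
- shelf: The wooden slatted shelf. Its frame coincides with the cabinet's when fully out and shifts along the cabinet's +x as it is pushed in. Running friction about 2 N, 3 N once it pushes the marker. The tight spot, unseen, lies 100 to 200 mm in: there resistance grows 2 N per mm, springing back when eased. Binding: 4 N above running friction for 0.2 s; over 15 N is forcing. Under 2 N it stays put.
- pusher_face (a point): Centre of the inward face of the thin steel pusher arm, which sticks out from the shelf over the side wall at 108 mm above the table, on the cabinet's -y side. It moves with the shelf; its x axis is the cabinet's.
- marker_face (a point): Centre of the marker's face towards the pusher arm. The marker is a brass block 26 x 28 x 30 mm (along x, y, z) on a steel guide rod over the -y side wall, 108 mm above the table. The gap is the distance along the cabinet's x from the pusher face to this face. It starts ahead of the arm and short of the tight spot, is pushed along by the arm with 1 N, and stays where left.
- marker: The same marker block as a whole (its body frame has the cabinet's axes; use the marker face for its place).
- cork_cup: Bystander: small steel cup, 60 mm across, 50 mm tall, standing on the cabinet's rear deck (origin: centre of underside). Leave it.
- stopper: Bystander: cork stopper, 34 mm across, 40 mm tall, on the rear deck (origin: centre of underside). Leave it.
- wine: Bystander: upright green wine bottle, 74 mm across, 290 mm tall (origin: centre of underside). Leave it.
- jar: Bystander: jar, 60 mm across, 90 mm tall (origin: centre of underside). Leave it.
- screwdriver: Bystander: screwdriver lying on the table. Leave it.
- bowl: Bystander: white bowl, 120 mm across, 45 mm tall (origin: centre of underside). Leave it.
- block: Bystander: wooden block 90 x 60 x 22 mm (origin: centre of underside). Leave it.

How it is judged:
On the way, in this order (a step that is already met when the one before it is completed fails the run):
1. the shelf is pushed in until it clearly binds: at least 4 N at the tight spot (contact force between cabinet and shelf above 4 N), for 0.2 s.
2. the shelf is drawn back 12 to 30 mm from the marker, which stays at the tight spot (x of marker_face in the frame of pusher_face between 0.012 and 0.03 m), for 0.2 s.
At the end, for the whole second after the job is handed in: The pusher arm stands 12 to 30 mm short of the marker, which marks the tight spot; the shelf is at rest, off the tight spot, and released (all of step 2 and linear speed of shelf below 0.005 m/s and contact force between cabinet and shelf below 1 N); the robot touches nothing.
It fails at once if the shelf is forced into the tight spot (over 15 N) (contact force between cabinet and shelf above 15 N).
It fails at once if the marker is touched by the robot (contact force between any of the arm, the fingers and marker above 0.5 N).
It fails at once if a bystander is moved by more than 30 mm (distance of any of cork_cup, stopper, wine, jar, screwdriver, bowl, block from where it was at the start of the episode above 0.03 m).
It also fails if it takes over 51 s, if anything falls off the work surface, if the arm or the gripper's body presses on something with over 40 N, if the wrist force passes 120 N, or if a joint passes its speed limit or range.

### The arm

A 6-joint arm with a two-finger parallel gripper is mounted at the origin on the work surface. World frame = base frame: x ahead of the robot, y to its left, z up, the work surface at z = 0. Lengths are in m, angles in rad, forces in N, time in s.
With the tool pointing down it reaches from about 0.3 to 0.775 m from the base axis. Payload 14.6 kg.
Tool frame: the origin (TCP) lies at the very end of the fingers, on their centre line; the grasp point (between the pads) lies grip_point_offset behind it (grip_point_offset is the distance from the TCP to the grasp point, in m); z points along the fingers, y is the direction in which the jaws open and shut (so a half turn about z gives the same grasp; the last joint's range is limited). The gripper opens to 94 mm and grips with 3 to 60 N. Pads are 16 mm wide; open, the fingers measure 119 mm over their backs; the gripper's body (75 mm by 177 mm) begins 78 mm behind the grasp point.
Start: joints at [1.243, 0.3, 1.521, -0, 1.321, -0.067], TCP at [0.142, 0.531, 0.167] pointing down, gripper open.
Joint ranges: [-3.03, 3.03], [-0.79, 2.21], [0.23, 2.52], [-1.04, 4.18], [0, 3.07], [-2.55, 2.55]. Speed limits (rad/s): [2.22, 2.22, 2.57, 3.14, 3.14, 3.14].

### API

Orientations are given as a unit quaternion [w, x, y, z].
In Python, from bench import * gives the robot as it stands.
- The arm moves only by the tool arm_command, never from a script. Its argument "increments" is a list of rows, each a list of 2 entries, a list of its own where there are three numbers: the shift along the world's x, y, z in m, then the turn about the world's z in rad. In form: [[[x, y, z], twist], ...]. A call has 1 to 20 rows; each row is the pose to reach, as a shift and turn from the pose commanded when the call began; what a row does not reach only later rows make up. A row lasts 1/12 s, in which the tool goes at most 41.7 mm and 7.16 degrees, less where a joint would pass 70% of its speed; a pose out of reach is approached as far as the arm can. A call with a gripper value outside its range is refused whole. "jaw" is the opening, from -1 (shut) to 1 (fully open), set as the call begins (left out, the last holds). The fingers move at their own pace and stop on an object; "squeeze" is the grip in N (left out, the last holds). Time passes only in rows, so rows that repeat a pose let the fingers close. It gives the time, the measured TCP pose, the force and the opening at its end, in the units of the state.
- get_obs(): the state, without advancing time (a new reading comes with each control period).
- camera(name): name is "scene" or "side" or "wrist"; returns the picture (480x640x3 uint8, blue, green, red); there is no depth.
- camera_info(name): a dict with "intrinsics" (3x3 intrinsics, pixels), "dist_coeffs" ([k1, k2, p1, p2, k3] as OpenCV has them; the pictures are not rectified), "R" (3x3) and "t" (3): a world point X has camera coordinates R X + t. Camera axes: x right, y down, z forward; pixel columns grow to the right and rows downward; lengths in m; the calibration is good to about 2 mm. A picture is of the moment at which its call begins: read the wrist's pose just before it. camera_info takes no time and is no camera call; for the wrist camera it gives the pose at the moment of the call.
- sign_off(): hands the job in, once; it reports no verdict.
The state is a dict: "time": time; "qpos": joint angles; "dq": joint speeds; "effort": joint torques, N m; "tcp_pos": TCP position; "tcp_rot": TCP orientation; "ft_force": force on the tool from outside, world axes, zero at the start; "moment": the same for the moment, N m; "grip_width": opening from 0.0 (shut) to 1.0 (fully open).
Only numpy, scipy, OpenCV 4.12 (cv2) and the standard library are available. Lean on these libraries where they do the work, as an engineer would, in place of code of your own. Each camera call takes 0.05 s, during which the arm holds its last target.

## Working session

There is one attempt and no reset: what is moved stays moved. The work goes in short steps, Python scripts to look and compute and a tool call to move; the robot and the scene stay as the last step left them, time stands still between calls to the robot, and variables do not carry over. Pictures are saved under pics/ and viewed, and the job is handed in when it is done.

Besides the shell and the picture viewer there is one more tool, called after "Request:" as a command line: name --argument value ..., lists and objects as JSON in quotes. arm_command: Moves the arm, as the interface text tells. Its arguments: {"type":"object","properties":{"increments":{"type":"array"},"jaw":{"type":"number"},"squeeze":{"type":"number"}},"required":["increments"]}

```bash
mkdir -p pics; ls; python3 - <<'E'
from bench import *
import cv2
for n in ["scene","side","wrist"]:
    i=camera_info(n); print(n,i)
    cv2.imwrite(f"pics/a_{n}.png",camera(n))
print(get_obs())
E
```

```text
pics
scene {'intrinsics': array([[505.36991124,   0.        , 320.28149564],
       [  0.        , 505.36991124, 231.94764099],
       [  0.        ,   0.        ,   1.        ]]), 'dist_coeffs': array([-0.02082478,  0.        ,  0.        ,  0.        ,  0.        ]), 'R': array([[ 0.45025461,  0.89274842,  0.01646329],
       [ 0.65846676, -0.31952945, -0.68141211],
       [-0.60306908,  0.31764948, -0.73171477]]), 't': array([-0.32302693, -0.2948817 ,  1.69766401])}
side {'intrinsics': array([[593.99174724,   0.        , 321.68219231],
       [  0.        , 593.99174724, 247.68015086],
       [  0.        ,   0.        ,   1.        ]]), 'dist_coeffs': array([-0.17382106,  0.        ,  0.        ,  0.        ,  0.        ]), 'R': array([[ 0.99250066, -0.12139523,  0.01434003],
       [-0.07849515, -0.7228561 , -0.68652572],
       [ 0.09370672,  0.68025161, -0.7269641 ]]), 't': array([-0.56335852,  0.19489132,  1.71742838])}
wrist {'intrinsics': array([[337.0404648 ,   0.        , 317.36996903],
       [  0.        , 337.0404648 , 244.31383296],
       [  0.        ,   0.        ,
[... 335 characters left out ...]
39135246])}
{'time': 0.15, 'qpos': array([ 1.24337957e+00,  3.00333964e-01,  1.52143186e+00,  1.84387867e-05,
        1.32070292e+00, -6.65932280e-02]), 'dq': array([-4.29421202e-04, -1.14235867e-04, -2.05592870e-03,  9.17586878e-04,
        6.28688085e-04, -3.26362805e-05]), 'effort': array([ 1.70590873e-03, -5.31960011e+01, -3.52819347e+01,  7.08360365e-02,
        2.35469715e-02, -9.28515897e-05]), 'tcp_pos': array([0.14175088, 0.53117874, 0.1661247 ]), 'tcp_rot': array([-9.44987985e-05,  1.30044675e-01,  9.91508039e-01, -4.27824113e-04]), 'ft_force': array([-0.47107651,  0.51568866, -0.00473642]), 'moment': array([ 0.05001921, -0.02515619, -0.03669808]), 'grip_width': 1.0014346014574715}
```

View pics/a_scene.png

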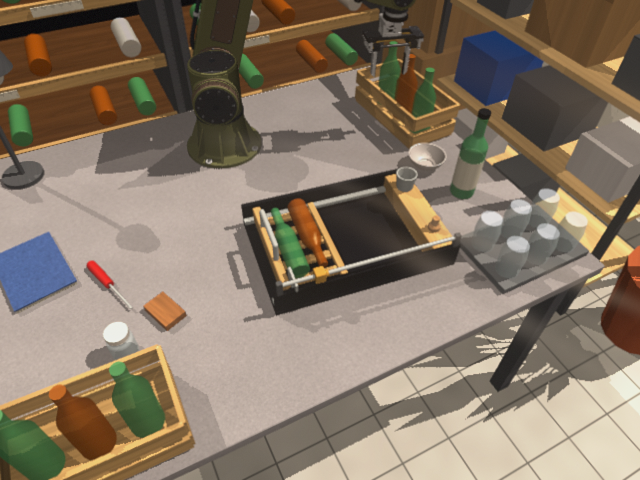

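View pics/a_side.png

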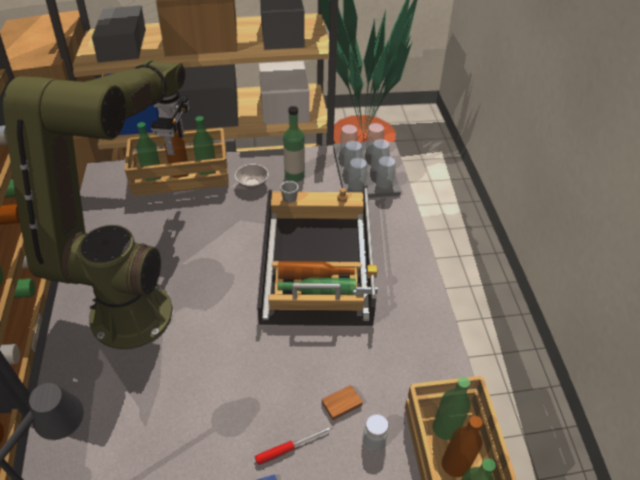

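View pics/a_wrist.png

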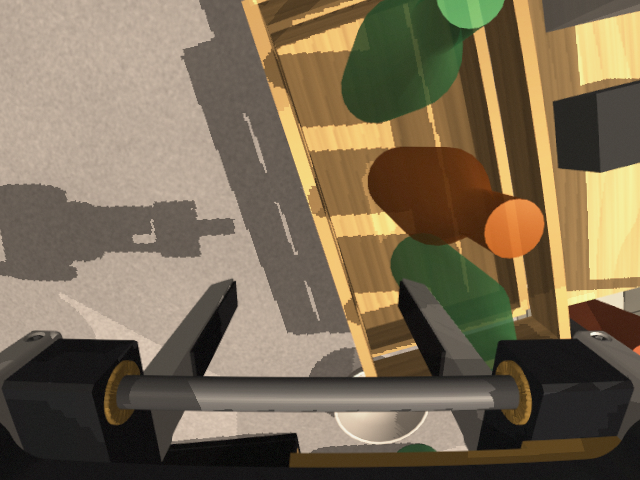

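The overview shows the cabinet at about (350,240) in the scene view and (320,255) in the side view. The handle is near (268,232) in scene and (316,287) in side, and the yellow marker is at (320,275) and (372,268). I'll enlarge these.

```bash
python3 - <<'E'
import cv2
a=cv2.imread("pics/a_scene.png")[165:315,235:435];cv2.imwrite("pics/b1.png",cv2.resize(a,None,fx=4,fy=4,interpolation=2))
a=cv2.imread("pics/a_side.png")[250:330,255:385];cv2.imwrite("pics/b2.png",cv2.resize(a,None,fx=6,fy=6,interpolation=2))
E
```

```text
(no output)
```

View pics/b1.png

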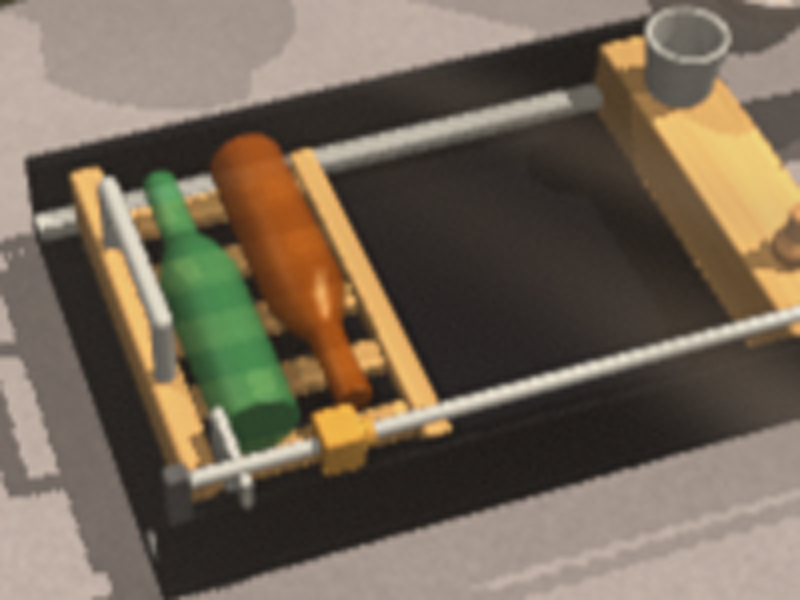

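View pics/b2.png

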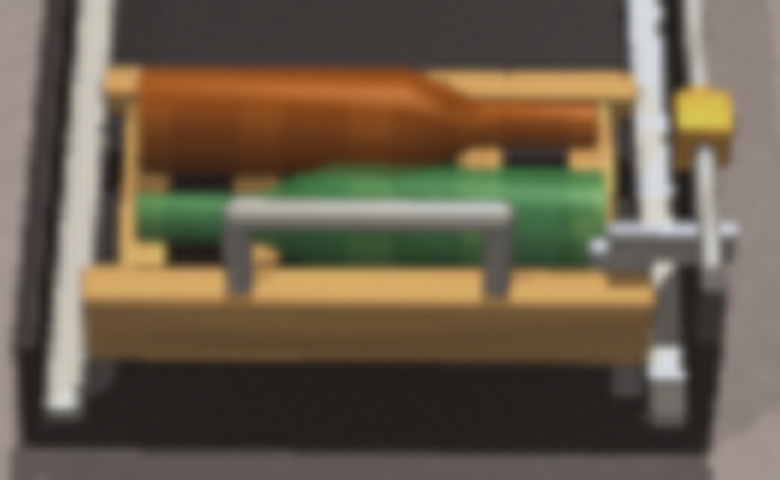

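```bash
cat > h.py <<'E'
from bench import *
import cv2, numpy as np
def ray(n,p,info=None):
    i=info or camera_info(n)
    u=cv2.undistortPoints(np.array([[p]],float),i["intrinsics"],i["dist_coeffs"])[0,0]
    R=i["R"];return -R.T@i["t"], R.T@np.array([u[0],u[1],1])
def onz(n,p,z,info=None):
    c,d=ray(n,p,info);return c+d*(z-c[2])/d[2]
def tri(a,b):
    (c1,d1),(c2,d2)=a,b
    s=np.linalg.lstsq(np.stack([d1,-d2],1),c2-c1,rcond=None)[0]
    p,q=c1+s[0]*d1,c2+s[1]*d2
    return (p+q)/2,np.linalg.norm(p-q)
def proj(n,X,info=None):
    i=info or camera_info(n)
    return cv2.projectPoints(np.array(X,float).reshape(-1,1,3),cv2.Rodrigues(i["R"])[0],i["t"],i["intrinsics"],i["dist_coeffs"])[0][:,0]
E
python3 - <<'E'
from h import *
S=lambda x,y:(235+x/4-.4,165+y/4-.4)
D=lambda x,y:(255+x/6-.4,250+y/6-.4)
np.set_printoptions(precision=4,suppress=True)
print("handle L",onz("side",D(230,212),.136),onz("scene",S(107,183),.136))
print("handle R",onz("side",D(509,214),.136),onz("scene",S(162,325),.136))
a=onz("scene",S(195,480),.108);b=onz("scene",S(800,315),.108);print("rod",a,b,np.arctan2(*(b-a)[1::-1]))
print("marker side",onz("side",D(704,97),.123), "scene top",onz("scene",S(340,418),.123))
print("arm side",onz("side",D(670,233),.115),"scene",onz("scene",S(235,455),.115))
print("cab corners",onz("scene",S(28,160),.08),onz("scene",S(165,597),0))
E
```

```text
handle L [ 0.4797 -0.053   0.136 ] [ 0.4797 -0.0515  0.136 ]
handle R [ 0.6064 -0.0681  0.136 ] [ 0.6063 -0.0678  0.136 ]
rod [ 0.701  -0.0893  0.108 ] [0.7495 0.3021 0.108 ] 1.447606523917403
marker side [0.7112 0.004  0.123 ] scene top [0.7075 0.001  0.123 ]
arm side [ 0.6823 -0.0706  0.115 ] scene [ 0.6996 -0.0631  0.115 ]
cab corners [ 0.3809 -0.0736  0.08  ] [ 0.6986 -0.1128  0.    ]
```

Request:
arm_command --increments '[[[0,0,0.04],0],[[0,0,0.08],0],[[0.02,-0.03,0.1],0.05],[[0.04,-0.06,0.1],0.1],[[0.06,-0.09,0.1],0.138],[[0.08,-0.12,0.1],0.138],[[0.1,-0.15,0.1],0.138],[[0.12,-0.18,0.1],0.138],[[0.145,-0.213,0.1],0.138],[[0.17,-0.25,0.1],0.138],[[0.195,-0.287,0.1],0.138],[[0.22,-0.324,0.1],0.138],[[0.245,-0.361,0.1],0.138],[[0.27,-0.398,0.1],0.138],[[0.295,-0.435,0.1],0.138],[[0.32,-0.472,0.1],0.138],[[0.345,-0.509,0.1],0.138],[[0.37,-0.546,0.1],0.138],[[0.39,-0.575,0.1],0.138],[[0.401,-0.591,0.1],0.138]]' --jaw 1

```text
time: 1.82
tcp_pos: [0.5435, -0.0618, 0.2663]
tcp_rot: [-0.0, 0.062, 0.998, 0.0]
ft_force: [0.2, 0.9, 0.4]
grip_width: 0.997
```

Request:
arm_command --increments '[[[0,0,0],0],[[0,0,0],0],[[0,0,0],0],[[0,0,0],0]]'

```text
time: 2.15
tcp_pos: [0.5424, -0.0587, 0.2668]
tcp_rot: [0.0, 0.061, 0.998, 0.0]
ft_force: [-0.3, -0.3, 0.2]
grip_width: 1.003
```

```bash
python3 - <<'E'
from h import *
i=camera_info("wrist"); im=camera("wrist"); cv2.imwrite("pics/c_w.png",im)
o=get_obs();print(o["time"],o["tcp_pos"],o["tcp_rot"],o["ft_force"])
print(proj("wrist",[[.4797,-.0525,.136],[.6063,-.068,.136]],i))
E
```

```text
2.2 [ 0.54247317 -0.05856483  0.26697136] [3.07590449e-04 6.07073407e-02 9.98155561e-01 4.15193174e-06] [ 0.22019577 -0.01272331 -0.77878856]
[[317.06766731 165.77856673]
 [317.18939654 283.00396071]]
```

View pics/c_w.png

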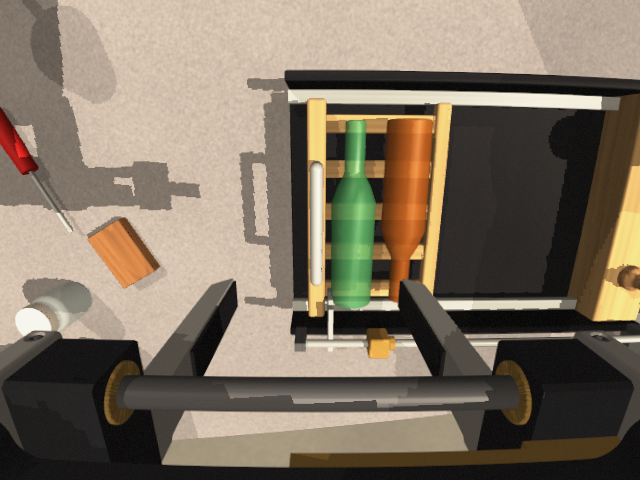

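The wrist view shows the handle at column 316, rows 165–283, exactly where my estimate projects (317, 166–283), and parallel to the pads. I'll descend with the jaws half open.

Request:
arm_command --increments '[[[0.001,-0.001,-0.02],0],[[0.001,-0.001,-0.04],0],[[0.001,-0.001,-0.06],0],[[0.001,-0.001,-0.08],0],[[0.001,-0.001,-0.1],0],[[0.001,-0.001,-0.115],0],[[0.001,-0.001,-0.13],0],[[0.001,-0.001,-0.14],0],[[0.001,-0.001,-0.148],0],[[0.001,-0.001,-0.149],0],[[0.001,-0.001,-0.149],0],[[0.001,-0.001,-0.149],0]]' --jaw 0

```text
time: 3.2
tcp_pos: [0.5442, -0.0605, 0.1184]
tcp_rot: [0.001, 0.061, 0.998, -0.0]
ft_force: [-0.5, -0.0, 0.1]
grip_width: 0.5
```

```bash
python3 - <<'E'
from h import *
cv2.imwrite("pics/d_w.png",camera("wrist"))
a=camera("side")[220:330,235:395];cv2.imwrite("pics/d_s.png",cv2.resize(a,None,fx=5,fy=5,interpolation=2))
o=get_obs();print(o["time"],o["tcp_pos"],o["ft_force"])
E
```

```text
3.3 [ 0.54419908 -0.06062529  0.11839149] [-0.42112899 -1.15998094 -0.35383898]
```

View pics/d_w.png

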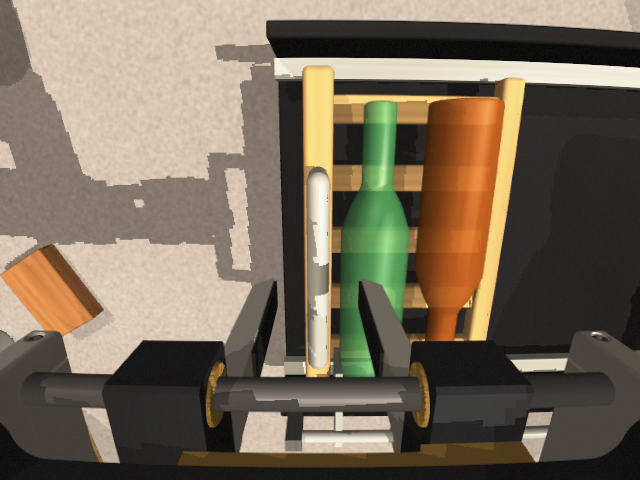

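View pics/d_s.png

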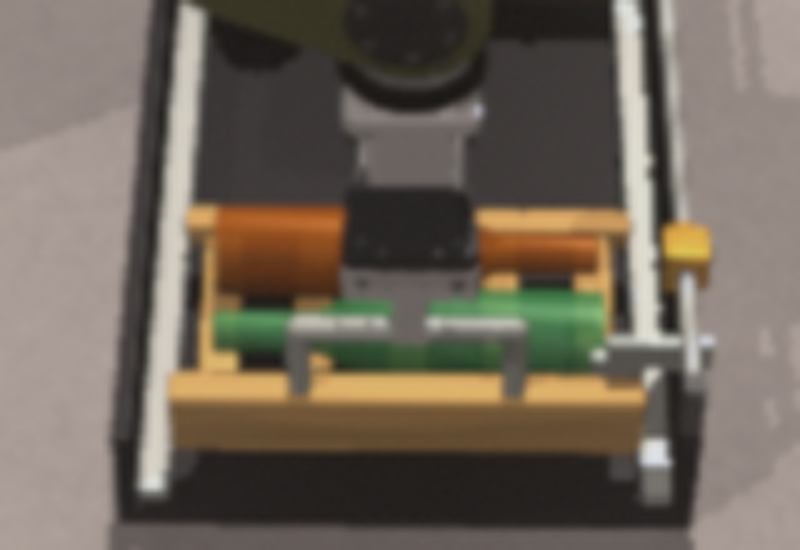

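The wrist view shows the handle (columns 307–330) between the fingers (275 and 362), and the side view shows the finger across the middle of the bar at (410,325). I'll close the jaws on it.

Request:
arm_command --increments '[[[0,0,0],0],[[0,0,0],0],[[0,0,0],0],[[0,0,0],0],[[0,0,0],0],[[0,0,0],0],[[0,0,0],0],[[0,0,0],0]]' --jaw -1 --squeeze 30

```text
time: 3.97
tcp_pos: [0.5438, -0.0606, 0.1175]
tcp_rot: [-0.0, 0.061, 0.998, 0.0]
ft_force: [0.8, -0.4, 0.1]
grip_width: 0.006
```

The opening of 0.006 is far below the 0.15 that a 14 mm bar would give, so the grasp missed. I'll look again.

```bash
python3 - <<'E'
from h import *
cv2.imwrite("pics/e_w.png",camera("wrist"))
a=camera("side")[220:330,235:395];cv2.imwrite("pics/e_s.png",cv2.resize(a,None,fx=5,fy=5,interpolation=2))
a=camera("scene")[165:315,235:435];cv2.imwrite("pics/e_c.png",cv2.resize(a,None,fx=4,fy=4,interpolation=2))
o=get_obs();print(o["time"],o["tcp_pos"],o["ft_force"],o["grip_width"])
E
```

```text
4.1167 [ 0.54380847 -0.06061035  0.11753066] [ 0.81179592  0.56269658 -0.59386208] 0.006913905074834563
```

View pics/e_w.png

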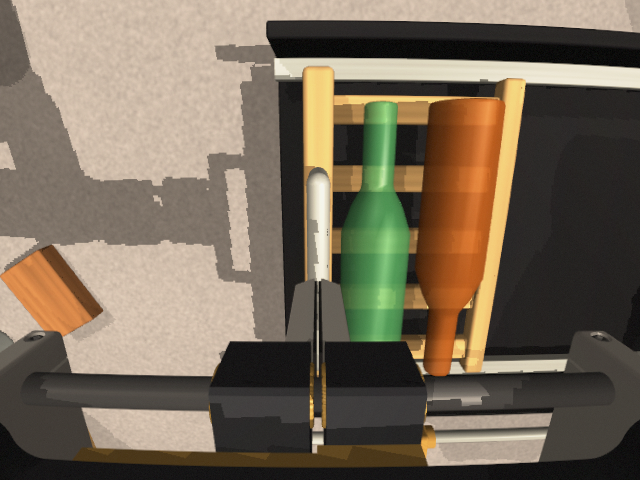

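View pics/e_c.png

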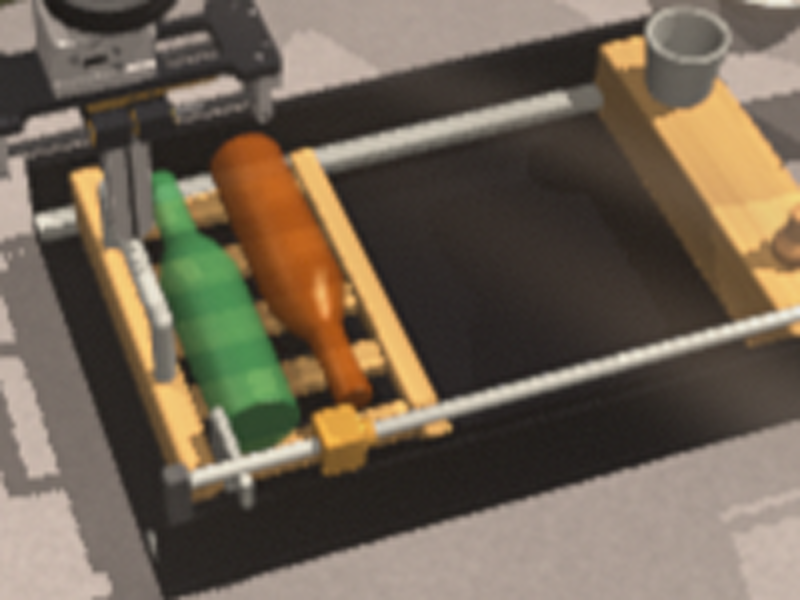

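View pics/e_s.png

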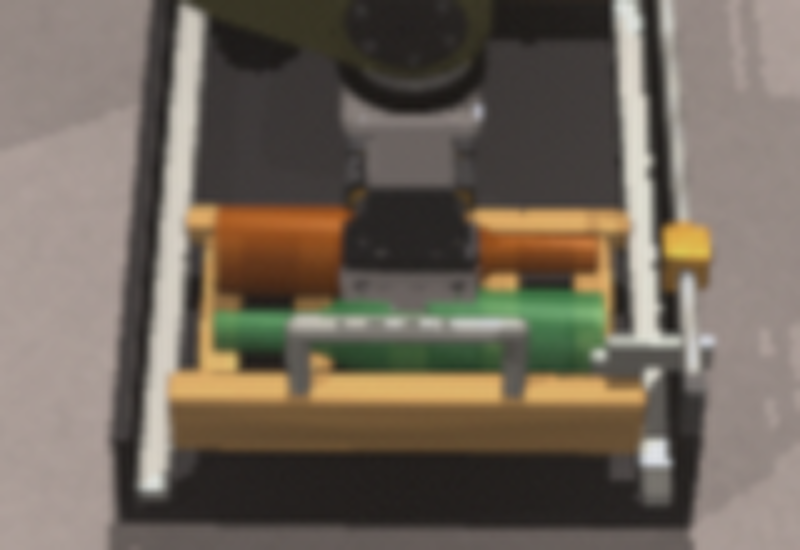

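```bash
python3 - <<'E'
from h import *
np.set_printoptions(precision=1,suppress=True)
o=get_obs();t=o["tcp_pos"];P=[t+[0,0,d] for d in (0,.019,.04,.08)]
print("scene", (proj("scene",P)-[235,165])*4)
print("side", (proj("side",P)-[235,220])*5)
print("wrist",proj("wrist",P))
H=[[.543,-.06,.136],[.543,-.06,.143]]
print((proj("scene",H)-[235,165])*4,(proj("side",H)-[235,220])*5,proj("wrist",H))
from scipy.spatial.transform import Rotation as R
print(R.from_quat(np.roll(o["tcp_rot"],-1)).as_matrix())
# handle free triangulation, ends
S=lambda x,y:(235+x/4-.4,165+y/4-.4)
D=lambda x,y:(255+x/6-.4,250+y/6-.4)
np.set_printoptions(precision=4)
print(tri(ray("scene",S(107,183)),ray("side",D(230,212))),tri(ray("scene",S(162,325)),ray("side",D(509,214))))
E
```

```text
scene [[132.8 271.8]
 [131.  250.9]
 [128.9 227.2]
 [124.9 180.6]]
side [[407.  346.9]
 [407.3 324.9]
 [407.6 300.1]
 [408.2 251.7]]
wrist [[319.2 270.8]
 [319.4 281.5]
 [319.6 295.7]
 [320.1 332.9]]
[[131.4 250.3]
 [130.8 242.5]] [[405.7 324.8]
 [405.8 316.6]] [[320.2 279.9]
 [320.3 284.3]]
[[-1.   0.1 -0. ]
 [ 0.1  1.  -0. ]
 [ 0.  -0.  -1. ]]
(array([ 0.4796, -0.0518,  0.1354]), np.float64(0.0011214171148591606)) (array([ 0.6064, -0.0679,  0.1359]), np.float64(0.0003240425834765376))
```

```bash
python3 - <<'E'
from h import *
for n,(x,y) in {"scene":(235,165),"side":(290,240)}.items():
    im=camera(n)[y:y+70,x:x+90]; im=cv2.resize(im,None,fx=8,fy=8,interpolation=2)
    t=get_obs()["tcp_pos"]
    for d in (0,.019,.097):
        p=((proj(n,[t+[0,0,d]])[0]-[x,y]+.5)*8).astype(int); cv2.circle(im,tuple(map(int,p)),4,(255,0,255),-1)
    cv2.imwrite(f"pics/f_{n}.png",im)
print(get_obs()["time"])
E
```

```text
4.2167
```

View pics/f_scene.png

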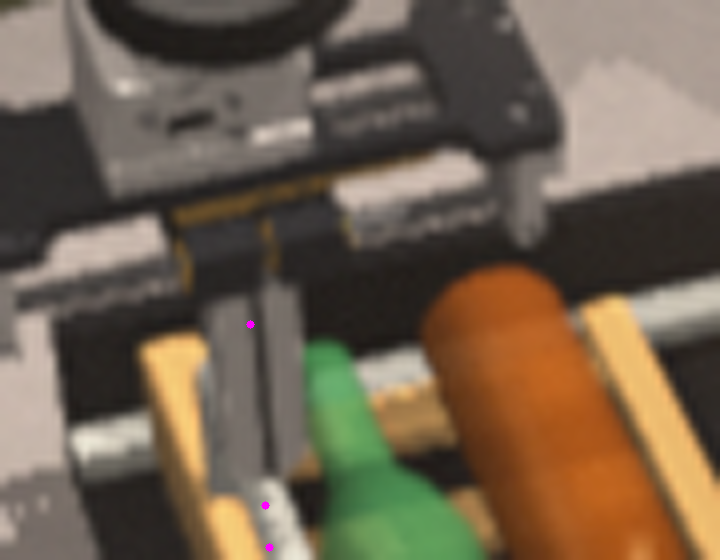

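View pics/f_side.png

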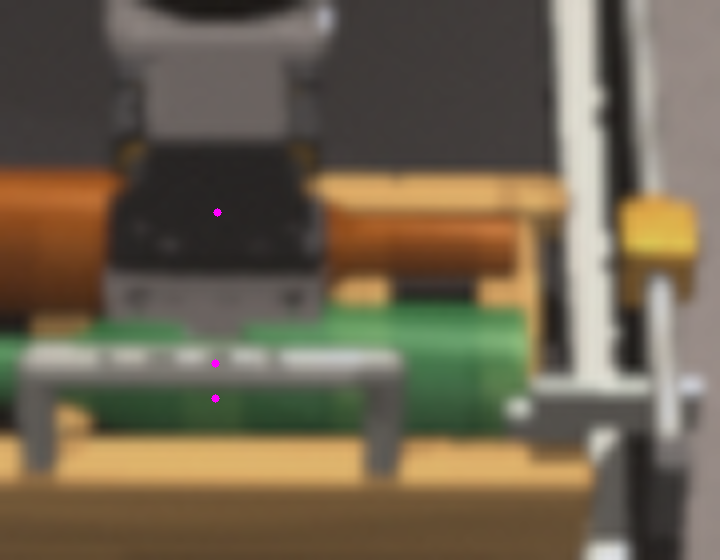

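The fingertips appear to end about 28 mm above the reported TCP: the scene tip is at (250,485) against an expected (269,547). They therefore closed just above the bar. I'll raise the closed fingers and triangulate the true tip.

Request:
arm_command --increments '[[[0,0,0.02],0],[[0,0,0.04],0],[[0,0,0.06],0],[[0,0,0.08],0],[[0,0,0.08],0],[[0,0,0.08],0],[[0,0,0.08],0]]'

```text
time: 4.8
tcp_pos: [0.5435, -0.0605, 0.1966]
tcp_rot: [-0.001, 0.061, 0.998, 0.0]
ft_force: [0.2, 0.1, -0.2]
grip_width: 0.005
```

```bash
python3 - <<'E'
from h import *
for n,(x,y) in {"scene":(230,140),"side":(280,220)}.items():
    im=camera(n)[y:y+70,x:x+90]; im=cv2.resize(im,None,fx=8,fy=8,interpolation=2)
    t=get_obs()["tcp_pos"]
    for d in (0,.028):
        p=((proj(n,[t+[0,0,d]])[0]-[x,y]+.5)*8).astype(int); cv2.circle(im,tuple(map(int,p)),4,(255,0,255),-1)
    cv2.imwrite(f"pics/g_{n}.png",im)
print(get_obs()["time"],get_obs()["tcp_pos"])
E
```

```text
4.9 [ 0.54338694 -0.06054368  0.19637456]
```

View pics/g_scene.png

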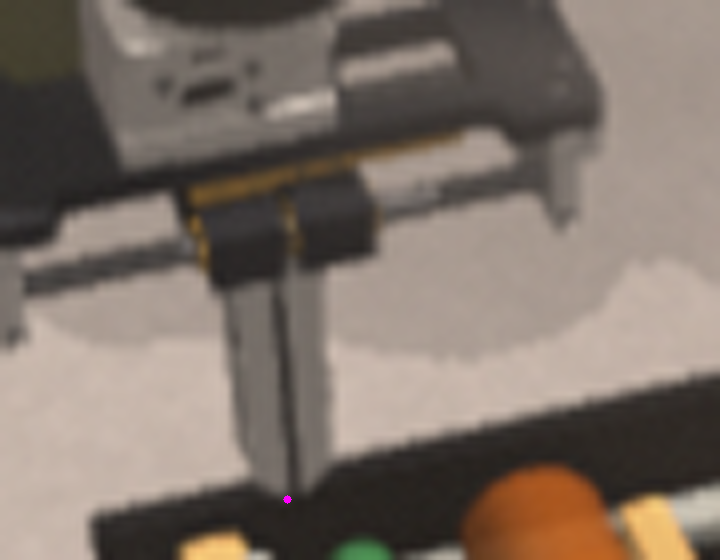

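View pics/g_side.png

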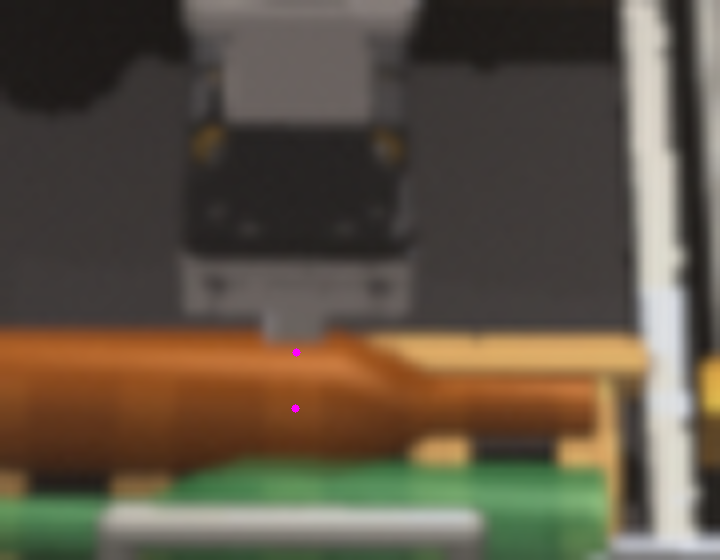

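Request:
arm_command --increments '[[[0,0,0],0],[[0,0,0],0],[[0,0,0],0],[[0,0,0],0],[[0,0,-0.02],0],[[0,0,-0.04],0],[[0,0,-0.06],0],[[0,0,-0.075],0],[[0,0,-0.085],0],[[0,0,-0.095],0],[[0,0,-0.1],0],[[0,0,-0.105],0],[[0,0,-0.108],0],[[0,0,-0.108],0],[[0,0,-0.108],0]]' --jaw 0

```text
time: 6.15
tcp_pos: [0.544, -0.0606, 0.0899]
tcp_rot: [0.0, 0.061, 0.998, -0.0]
ft_force: [0.1, 0.2, 0.3]
grip_width: 0.499
```

```bash
python3 - <<'E'
from h import *
V=[]
for n,(x,y) in {"scene":(235,165),"side":(290,240)}.items():
    im=camera(n)[y:y+70,x:x+90]; V.append(cv2.resize(im,None,fx=4.4,fy=4.4,interpolation=2))
cv2.imwrite("pics/i.png",np.hstack(V))
o=get_obs();print(o["time"],o["tcp_pos"],o["ft_force"])
E
```

```text
6.25 [ 0.54410311 -0.06065409  0.09008189] [-0.11011906 -0.31893704  0.01377511]
```

View pics/i.png

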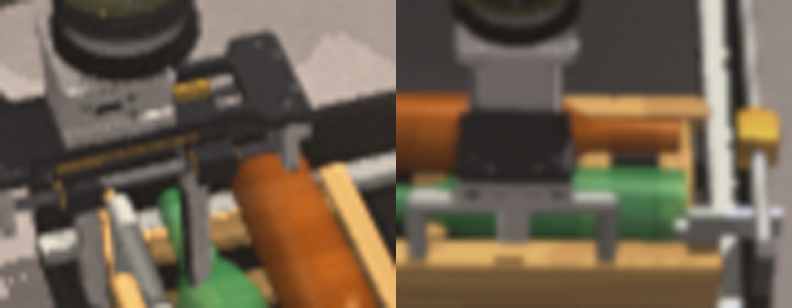

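The front finger now reaches below the bar in the side view, at (513,245), and the scene view shows the fingers straddling it. I'll close.

Request:
arm_command --increments '[[[0,0,0],0],[[0,0,0],0],[[0,0,0],0],[[0,0,0],0],[[0,0,0],0],[[0,0,0],0],[[0,0,0],0]]' --jaw -1 --squeeze 30

```text
time: 6.83
tcp_pos: [0.5438, -0.0606, 0.0896]
tcp_rot: [0.0, 0.061, 0.998, 0.0]
ft_force: [0.4, 0.4, -0.0]
grip_width: 0.139
```

Gripped: opening 0.139, about 13 mm. I'll push along (0.121, 0.993), with the first 60 mm brisk.

Request:
arm_command --increments '[[[0.0005,0.004,0],0],[[0.001,0.008,0],0],[[0.0015,0.012,0],0],[[0.002,0.016,0],0],[[0.0025,0.02,0],0],[[0.003,0.024,0],0],[[0.0034,0.028,0],0],[[0.0039,0.032,0],0],[[0.0044,0.036,0],0],[[0.0049,0.04,0],0],[[0.0054,0.044,0],0],[[0.0059,0.048,0],0],[[0.0063,0.052,0],0],[[0.0068,0.056,0],0],[[0.0073,0.06,0],0]]'

```text
time: 8.08
tcp_pos: [0.5513, -0.0003, 0.0896]
tcp_rot: [0.0, 0.061, 0.998, -0.0]
ft_force: [1.6, -3.1, -0.0]
grip_width: 0.143
```

```bash
python3 - <<'E'
from h import *
V=[]
for n,(x,y) in {"scene":(235,165),"side":(290,220)}.items():
    im=camera(n)[y:y+80,x:x+100]; V.append(cv2.resize(im,None,fx=4,fy=4,interpolation=2))
cv2.imwrite("pics/j.png",np.hstack(V))
o=get_obs();print(o["time"],o["tcp_pos"],o["ft_force"],o["grip_width"])
E
```

```text
8.1833 [5.51354395e-01 2.97699382e-04 8.95849036e-02] [2.19920421 2.43019479 1.19917262] 0.1410323975359235
```

View pics/j.png

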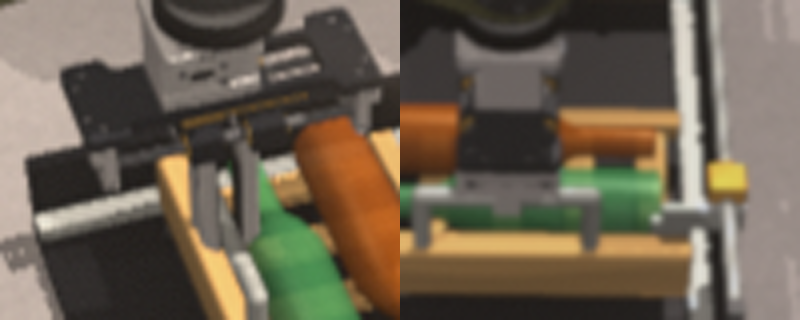

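Shelf and handle move together and the force is about 3 N. Slower now.

Request:
arm_command --increments '[[[0.0003,0.002,0],0],[[0.0006,0.005,0],0],[[0.001,0.008,0],0],[[0.0013,0.011,0],0],[[0.0017,0.014,0],0],[[0.002,0.017,0],0],[[0.0025,0.02,0],0],[[0.0028,0.023,0],0],[[0.0031,0.025,0],0]]'

```text
time: 8.93
tcp_pos: [0.5543, 0.0248, 0.0896]
tcp_rot: [0.0, 0.061, 0.998, 0.0]
ft_force: [2.6, -3.1, 1.7]
grip_width: 0.139
```

Request:
arm_command --increments '[[[0.0002,0.0015,0],0],[[0.0004,0.003,0],0],[[0.0006,0.0045,0],0],[[0.0007,0.006,0],0]]'

```text
time: 9.27
tcp_pos: [0.555, 0.0305, 0.0896]
tcp_rot: [0.0, 0.061, 0.998, -0.0]
ft_force: [3.7, -3.5, -0.0]
grip_width: 0.134
```

Request:
arm_command --increments '[[[0.0002,0.0015,0],0],[[0.0004,0.003,0],0],[[0.0006,0.0045,0],0]]'

```text
time: 9.52
tcp_pos: [0.5556, 0.0349, 0.0896]
tcp_rot: [0.0, 0.061, 0.998, -0.0]
ft_force: [3.3, -3.5, 0.3]
grip_width: 0.137
```

Axial force is now 3.1 N, the marker-pushing baseline. From here I take 4 mm steps, with a bit more +x to relieve the side load.

Request:
arm_command --increments '[[[0.0003,0.0013,0],0],[[0.0006,0.0026,0],0],[[0.001,0.004,0],0]]'

```text
time: 9.77
tcp_pos: [0.5561, 0.0391, 0.0895]
tcp_rot: [-0.001, 0.061, 0.998, 0.0]
ft_force: [-2.6, -2.8, 3.5]
grip_width: 0.137
```

Request:
arm_command --increments '[[[0.0003,0.0013,0],0],[[0.0006,0.0026,0],0],[[0.0008,0.004,0],0]]'

```text
time: 10.02
tcp_pos: [0.5567, 0.0432, 0.0895]
tcp_rot: [-0.001, 0.061, 0.998, 0.0]
ft_force: [-5.7, -2.4, 5.2]
grip_width: 0.137
```

Request:
arm_command --increments '[[[0,0.0013,0],0],[[0,0.0026,0],0],[[0.0001,0.004,0],0]]'

```text
time: 10.27
tcp_pos: [0.5572, 0.0471, 0.0896]
tcp_rot: [-0.0, 0.061, 0.998, -0.0]
ft_force: [-3.8, -2.1, 4.6]
grip_width: 0.137
```

Request:
arm_command --increments '[[[0.0002,0.0013,0],0],[[0.0003,0.0026,0],0],[[0.0005,0.004,0],0]]'

```text
time: 10.52
tcp_pos: [0.5577, 0.0511, 0.0895]
tcp_rot: [-0.0, 0.061, 0.998, -0.0]
ft_force: [-3.9, -2.4, 5.7]
grip_width: 0.137
```

```bash
python3 - <<'E'
from h import *
o=get_obs();print(o["time"],o["tcp_pos"],o["ft_force"],o["moment"])
E
```

```text
10.5167 [0.55767576 0.05106259 0.08953966] [-3.94179261 -2.39406561  5.66232312] [-0.49325672  0.91260581  0.01802084]
```

Request:
arm_command --increments '[[[0,0.0013,0.0001],0],[[0.0001,0.0026,0.0002],0],[[0.0002,0.004,0.0003],0]]'

```text
time: 10.77
tcp_pos: [0.5581, 0.055, 0.0896]
tcp_rot: [-0.0, 0.061, 0.998, -0.0]
ft_force: [0.9, -2.5, -1.0]
grip_width: 0.137
```

Request:
arm_command --increments '[[[0.0002,0.0013,0],0],[[0.0003,0.0026,0],0],[[0.0005,0.004,0],0]]'

```text
time: 11.02
tcp_pos: [0.5586, 0.059, 0.0896]
tcp_rot: [-0.0, 0.061, 0.998, -0.0]
ft_force: [-0.7, -3.6, -1.0]
grip_width: 0.138
```

Side load is relieved and axial force is about 3.6 N. Continuing in 4 mm steps.

Request:
arm_command --increments '[[[0.0002,0.0013,0],0],[[0.0003,0.0026,0],0],[[0.0005,0.004,0],0]]'

```text
time: 11.27
tcp_pos: [0.5591, 0.063, 0.0896]
tcp_rot: [-0.0, 0.061, 0.998, -0.0]
ft_force: [1.0, -2.9, -3.2]
grip_width: 0.139
```

Request:
arm_command --increments '[[[0.0002,0.0013,0],0],[[0.0003,0.0026,0],0],[[0.0005,0.004,0],0]]'

```text
time: 11.52
tcp_pos: [0.5596, 0.067, 0.0897]
tcp_rot: [-0.0, 0.061, 0.998, -0.0]
ft_force: [1.0, -2.4, -5.0]
grip_width: 0.138
```

Request:
arm_command --increments '[[[0.0002,0.0013,-0.0001],0],[[0.0003,0.0026,-0.0001],0],[[0.0005,0.004,-0.0002],0]]'

```text
time: 11.77
tcp_pos: [0.5601, 0.071, 0.0896]
tcp_rot: [-0.0, 0.061, 0.998, -0.0]
ft_force: [-0.3, -2.1, -2.9]
grip_width: 0.141
```

Request:
arm_command --increments '[[[0.0002,0.0013,0],0],[[0.0003,0.0026,0],0],[[0.0005,0.004,0],0]]'

```text
time: 12.02
tcp_pos: [0.5606, 0.075, 0.0897]
tcp_rot: [-0.0, 0.061, 0.998, 0.0]
ft_force: [-0.1, -2.7, -4.1]
grip_width: 0.136
```

Request:
arm_command --increments '[[[0.0002,0.0013,-0.0001],0],[[0.0003,0.0026,-0.0001],0],[[0.0005,0.004,-0.0002],0]]'

```text
time: 12.27
tcp_pos: [0.561, 0.0788, 0.0896]
tcp_rot: [-0.0, 0.061, 0.998, -0.0]
ft_force: [-2.2, -5.9, -0.7]
grip_width: 0.141
```

Axial force rose to 6.1 N, about 3 N above the baseline. Now 1 mm more, then hold.

Request:
arm_command --increments '[[[0.0001,0.0005,0],0],[[0.0001,0.001,0],0],[[0.0001,0.001,0],0],[[0.0001,0.001,0],0]]'

```text
time: 12.6
tcp_pos: [0.5611, 0.0795, 0.0896]
tcp_rot: [-0.0, 0.061, 0.998, -0.0]
ft_force: [-2.3, -6.1, -1.4]
grip_width: 0.144
```

Request:
arm_command --increments '[[[0.0001,0.0005,0],0],[[0.0001,0.001,0],0],[[0.0002,0.0015,0],0],[[0.0002,0.0015,0],0]]'

```text
time: 12.93
tcp_pos: [0.5613, 0.0806, 0.0896]
tcp_rot: [-0.0, 0.061, 0.998, -0.001]
ft_force: [-2.4, -9.5, -0.9]
grip_width: 0.138
```

Request:
arm_command --increments '[[[0,0.0003,0],0],[[0,0.0003,0],0],[[0,0.0003,0],0],[[0,0.0003,0],0],[[0,0.0003,0],0]]'

```text
time: 13.35
tcp_pos: [0.5613, 0.0808, 0.0896]
tcp_rot: [-0.0, 0.062, 0.998, -0.001]
ft_force: [-2.4, -9.0, -0.6]
grip_width: 0.143
```

```bash
python3 - <<'E'
from h import *
o=get_obs();print(o["time"],o["tcp_pos"],o["ft_force"])
cv2.imwrite("pics/k_scene.png",camera("scene"));cv2.imwrite("pics/k_side.png",camera("side"))
V=[cv2.resize(cv2.imread(f"pics/k_{n}.png")[y:y+75,x:x+100],None,fx=4,fy=4,interpolation=2) for n,x,y in [("scene",290,210),("side",300,190)]]
cv2.imwrite("pics/k.png",np.hstack(V))
o=get_obs();print(o["time"],o["tcp_pos"],o["ft_force"])
E
```

```text
13.35 [0.56132684 0.08077023 0.08960061] [-2.44677788 -9.030419   -0.6161029 ]
13.45 [0.56130345 0.08077738 0.08961474] [-2.10455689 -9.37598187 -0.73695386]
```

View pics/k.png

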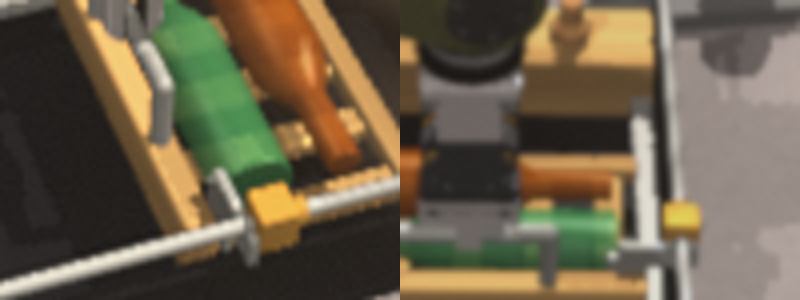

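The shelf is held for over 0.5 s at about 9.5 N, roughly 6 N above running friction, with the arm against the marker at (245,215). Now I'll draw back about 20 mm.

Request:
arm_command --increments '[[[-0.0002,-0.0015,0],0],[[-0.0004,-0.0035,0],0],[[-0.0007,-0.006,0],0],[[-0.001,-0.0085,0],0],[[-0.0013,-0.011,0],0],[[-0.0016,-0.0135,0],0],[[-0.0019,-0.016,0],0],[[-0.0022,-0.0185,0],0],[[-0.0024,-0.0203,0],0],[[-0.0025,-0.0208,0],0],[[-0.0025,-0.0208,0],0],[[-0.0025,-0.0208,0],0],[[-0.0025,-0.0208,0],0]]'

```text
time: 14.53
tcp_pos: [0.5589, 0.0606, 0.0895]
tcp_rot: [-0.0, 0.061, 0.998, -0.0]
ft_force: [-3.6, -1.0, 2.9]
grip_width: 0.139
```

```bash
python3 - <<'E'
from h import *
cv2.imwrite("pics/l_scene.png",camera("scene"));cv2.imwrite("pics/l_side.png",camera("side"))
V=[cv2.resize(cv2.imread(f"pics/l_{n}.png")[y:y+75,x:x+100],None,fx=4,fy=4,interpolation=2) for n,x,y in [("scene",290,210),("side",300,190)]]
cv2.imwrite("pics/l.png",np.hstack(V))
o=get_obs();print(o["time"],o["tcp_pos"],o["ft_force"])
E
```

```text
14.6333 [0.55887913 0.06071721 0.08954462] [-4.39570078 -0.91560487  2.72841877]
```

View pics/l.png

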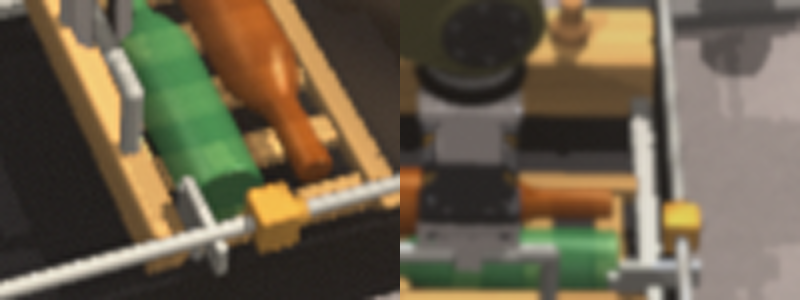

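The marker stays at (275,215) while the arm drew back to (205,230). The handle moved back 20.2 mm. I'll relieve the small side load, open, then lift.

Request:
arm_command --increments '[[[-0.0003,0,0.0001],0],[[-0.0003,0,0.0001],0]]'

```text
time: 14.8
tcp_pos: [0.5589, 0.0608, 0.0896]
tcp_rot: [0.0, 0.061, 0.998, -0.0]
ft_force: [-0.7, -1.6, 1.1]
grip_width: 0.137
```

Request:
arm_command --increments '[[[0,0,0],0],[[0,0,0],0],[[0,0,0],0],[[0,0,0],0],[[0,0,0],0],[[0,0,0],0]]' --jaw 0

```text
time: 15.3
tcp_pos: [0.5587, 0.0609, 0.0895]
tcp_rot: [0.0, 0.061, 0.998, 0.0]
ft_force: [0.6, -0.6, 0.6]
grip_width: 0.49
```

Request:
arm_command --increments '[[[0,0,0.01],0],[[0,0,0.025],0],[[0,0,0.045],0],[[0,0,0.07],0],[[0,0,0.1],0],[[0,0,0.13],0],[[-0.02,-0.03,0.15],0],[[-0.05,-0.06,0.15],0],[[-0.08,-0.09,0.15],0],[[-0.1,-0.12,0.15],0],[[-0.1,-0.13,0.15],0],[[-0.1,-0.13,0.15],0],[[-0.1,-0.13,0.15],0],[[-0.1,-0.13,0.15],0]]'

```text
time: 16.47
tcp_pos: [0.4592, -0.0684, 0.2397]
tcp_rot: [0.0, 0.061, 0.998, 0.0]
ft_force: [-0.5, 0.1, 0.0]
grip_width: 0.496
```

```bash
python3 - <<'E'
from h import *
V=[]
for n,x,y in [("scene",235,165),("side",300,190)]:
    im=camera(n);cv2.imwrite(f"pics/m_{n}.png",im)
    V.append(cv2.resize(im[y:y+130,x:x+130] if n=="scene" else im[y:y+75,x:x+75],(400,400),interpolation=2))
cv2.imwrite("pics/m.png",np.hstack(V))
for n in("scene","side"):
    for f in "klm":
        h=cv2.cvtColor(cv2.imread(f"pics/{f}_{n}.png"),cv2.COLOR_BGR2HSV)
        m=cv2.inRange(h,(18,170,120),(32,255,255)); 
        N,_,st,c=cv2.connectedComponentsWithStats(m)
        print(n,f,[(c[i].round(1),st[i,4]) for i in range(1,N) if st[i,4]>15][:5])
o=get_obs();print(o["time"],o["tcp_pos"],o["ft_force"])
E
```

```text
scene k [(array([358.5, 260.7]), np.int32(106))]
scene l [(array([358.4, 260.6]), np.int32(98))]
scene m [(array([358.7, 261.3]), np.int32(108))]
side k []
side l []
side m []
16.5667 [ 0.45907917 -0.06817315  0.23939599] [-0.27168972 -0.40022506  0.20426553]
```

View pics/m.png

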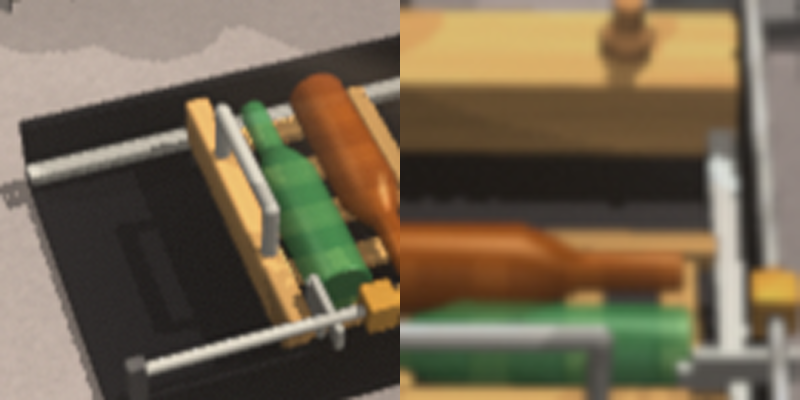

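View pics/m_scene.png

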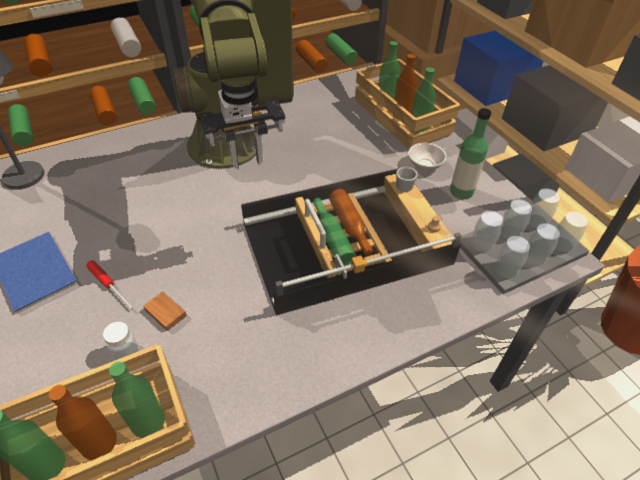

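The marker hasn't moved ((358.5,260.7) → (358.7,261.3)), and the bystanders are where they were. One last check that the release left the shelf in place.

```bash
python3 - <<'E'
from h import *
k=130/400
a=onz("scene",(235+222*k-.4,165+108*k-.4),.136);b=onz("scene",(235+268*k-.4,165+208*k-.4),.136)
print(a,b,(a+b)/2, "release tcp .5587 .0609")
# gap: arm shift between l (held) and m (released) frames near arm, in px
A=[cv2.cvtColor(cv2.imread(f"pics/{f}_scene.png"),cv2.COLOR_BGR2GRAY)[245:285,325:355].astype(np.float32) for f in "lm"]
print(cv2.phaseCorrelate(A[0],A[1]))
print(sign_off())
E
```

```text
[0.49451642 0.0702578  0.136     ] [0.6152116  0.05295746 0.136     ] [0.55486401 0.06160763 0.136     ] release tcp .5587 .0609
((0.19696148982479222, 0.15252996846438194), 0.9450544601678849)
the job is handed in; nothing more can be done
None
```

The job is handed in; no verdict was reported. I gripped the handle, pushed the shelf in about 141 mm and felt it bind, with about 9.5 N on the wrist against about 3 N when running. I held it there for over half a second, drew it back about 20 mm, opened the jaws and moved the arm clear, finishing at 16.6 s.

**Last checks:**
- **Gap:** it should be about 20 mm, because the handle was drawn back 20.2 mm from contact with the marker. I took this from the arm's travel and did not measure the gap itself in the pictures.
- **Marker:** it stayed put, within about 0.6 px from contact to release.
- **Shelf:** it moved less than 0.3 px when I let go. The handle sat at y = 0.0616 m against the arm's 0.0609 m at release.
- **Bystanders:** they look unmoved by eye; I did not measure them.

**What disagreed:**
- **Fingertips:** in the pictures they ended about 32 mm above the reported TCP. My first closing therefore missed, just above the bar and with no contact force felt. I measured the tip in two views, went lower and gripped it on the second try.
- **Side load:** off-axis force reached about 6 N while pushing; I steered it out before the shelf started to bind.

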